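# Post a box of slides through the sprung sample drop

### The arm

A 6-joint arm with a two-finger parallel gripper is mounted at the origin on a cart in front of the work surface, level with it; the furniture and walls round the work are solid. World frame = base frame: x ahead of the robot, y to its left, z up, the work surface at z = 0. Lengths are in m, angles in rad, forces in N, time in s.
With the tool pointing down it reaches from about 0.325 to 0.9 m from the base axis. Payload 6.1 kg.
Tool frame: the origin (TCP) lies on the front face of the gripper's body, between the roots of the fingers; the fingertips stand 73 mm ahead of it and the grasp point (between the pads) lies bot.tcp_to_grasp ahead of it (bot.tcp_to_grasp is the distance from the TCP to the grasp point, in m); z points along the fingers, x is the direction in which the jaws open and shut, and the axes are right-handed (so a half turn about z gives the same grasp; the last joint's range is limited). The gripper opens to 85 mm and grips with 20 to 120 N. Pads are 22 mm wide; open, the fingers measure 114 mm over their backs; the gripper's body (76 mm by 85 mm) begins 54 mm behind the grasp point. The pads swing forward as they close: fully open they stand 13 mm farther back than shut.
Start: joints at [-1.313, 0.22, 1.526, -0, 1.395, -0.126], TCP at [0.234, -0.58, 0.304] pointing down, gripper open.
Joint ranges: [-2.98, 2.98], [-0.91, 2.08], [0.09, 2.57], [-1.24, 4.39], [0.2, 2.65], [-2.68, 2.68]. Speed limits (rad/s): [2.57, 2.57, 3.01, 3.14, 3.14, 3.14].

### API

Orientations are given as a unit quaternion [x, y, z, w].
In Python, from cell import bot gives the robot as it stands.
- The arm moves only by the tool play_rows, never from a script. Its arguments are lists of equal length, an entry for each row: "dr": the turn, a rotation vector about the world's x, y, z in units of 5 degrees (1.0 is 5 degrees), a list of three; "offset": the shift along the world's x, y, z in units of 50 mm (1.0 is 50 mm), a list of three; "jaw": the opening, from 0 (shut) to 1 (fully open). A call has 1 to 20 rows; each row is the pose to reach, as a shift and turn from the pose commanded when the call began; what a row does not reach only later rows make up. A row lasts 1/10 s, in which the tool goes at most 50 mm and 8.59 degrees, less where a joint would pass 70% of its speed; a pose out of reach is approached as far as the arm can. A call with a gripper value outside its range is refused whole. The fingers move at their own pace and stop on an object; "squeeze" is the grip in N (left out, the last holds). Time passes only in rows, so rows that repeat a pose let the fingers close. It gives the time, the measured TCP pose, the force and the opening at its end, in the units of the state.
- bot.read_state(): the state, without advancing time (a new reading comes with each control period).
- bot.camera(name): name is "scene" or "top"; returns a dict with "img" (420x560x3 uint8, red, green, blue), "fx", "fy", "cx", "cy" (pixels), "xyz" and "attitude" of the camera in the world. Camera axes: x right, y down, z forward; pixel columns grow to the right and rows downward; lengths in m; the calibration is good to about 2 mm. A picture is of the moment at which its call begins. There is no depth.
- bot.job_done(): hands the job in, once; it reports no verdict.
Trained networks look in the newest picture that a camera, given by its name, has taken for a name from the list of things; names that differ only in an ending like _2 or _b are one class to them, and where a whole thing is asked for, a point or a joint stands for the part that bears it (a point fixed in the world has none). Each returns a list of dicts, best first, with "confidence" (0 to 1); they miss things now and then, are a little off and sometimes report something else, mostly with a low value. They report only what shows in the picture. A call takes as long as a camera call. They do not tell look-alikes from the thing itself.
- bot.look_for(thing, camera): "location" ([x, y, z] in m, in world coordinates, good to about 4 mm: the middle of the surface that is visible of it).
The state is a dict: "time_s": time; "qpos": joint angles; "qd": joint speeds; "joint_torque": joint torques, N m; "tool_pos": TCP position; "tcp_rot": TCP orientation; "ft_force": force on the tool from outside, world axes, zero at the start; "ft_torque": the same for the moment, N m; "finger_gap": opening from 0.0 (shut) to 1.0 (fully open).
Only numpy, scipy, OpenCV 4.12 (cv2) and the standard library are available. Lean on these libraries where they do the work, as an engineer would, in place of code of your own. Each camera call takes 0.05 s, during which the arm holds its last target.

### The job

Send the box of microscope slides off to the lab: lay it flat in the slide of the white sample drop box, lengthwise between the two cheeks and in front of the push bar, and let go of it. Then push the slide's upright black thumb plate fully home to the stop so that the box drops into the bin, hold it there for about half a second, and let the slide come all the way back out empty. Leave everything else on the table where it is.

Things in the scene. Friction and masses are not known exactly. Their poses are not given: they have to be found in the camera images.
- slide_box_center (a point): Centre (half-way up) of the loose box of microscope slides: a plain beige-grey card carton, 60 (its x) x 90 (its y) x 32 mm high, about 0.12 kg, lying flat on the table at the left or the right. Do not mistake it for the narrower, taller white and green carton.
- dropbox: White drop box fixed to the table, 330 x 112 mm. Origin: table level, under the pocket's rest centre. Its +x: push direction, roughly away from the robot; z up. Slippery deck, top 58 mm high, from x -125 to +85 mm, with two 10 mm high rails at y +-45 mm; then the drop into the bin, x +85 to +197 mm, under a hood with clear cover (mouth at x +72 mm, top 101 mm above the table).
- pocket (a point): Centre of the slide's pocket at deck-top height; moves with the slide; axes as the drop box's. No floor: the box lies on the deck. Push bar face at x -50 mm; two cheeks 100 mm long, inner faces at y +-35 mm; all 13 mm high; front (+x) open, hood mouth 72 mm ahead at rest. The box goes with its 90 mm length along x, 5 mm free each side.
- push_face (a point): On the near face of the upright black thumb plate at the slide's tail, mid-width, 93 mm above the table; moves with the slide; axes as the drop box's. Plate 64 mm wide (y), 10 mm thick (x), its top 20 mm above this point; free space on its near side above the deck. It is pushed along +x.
- slide (a joint): Travel of the slide in m: 0 at rest (out), 0.142 fully home at the hard stop. Spring: about 3 N at rest rising to 9 N at the stop, plus up to 2 N of drag when pushed gently. Only in the last 7 mm is the box's whole length past the edge of the deck. Let go, it returns by itself to 0 within about 1 s.
- bin (a point): Centre of the bin's floor inside the drop box, 6 mm above the table; axes as the drop box's. The bin is 167 mm long (x, its near 55 mm lie under the deck), 80 mm wide (y), 52 mm deep below the deck.
- sleeve_box_center (a point): Centre of a bystander: white and green carton, 41 x 90 x 45 mm high, loose. It stays where it is.
- petri_dish: Bystander: clear round dish, 69 mm across, 15 mm high, loose; origin at the centre of its underside. It stays where it is.
- tweezers: Bystander: steel tweezers, 151 mm long, lying flat, loose; origin at the centre of the underside.
- stain_bottle: Bystander: small white bottle with a cap, 34 mm across, 70 mm high, loose; origin at the centre of its underside. It stays where it is.
There are look-alikes about, which are no part of the job. What is shaped like the part that bears slide_box_center but orange or red is not meant.

How it is judged:
On the way, in this order (a step that is already met when the one before it is completed fails the run):
1. the box of slides lies flat and lengthwise in the pocket of the resting slide, let go (x of slide_box_center in the frame of pocket between -0.01 and 0.03 m and y of slide_box_center in the frame of pocket between -0.01 and 0.01 m and z of slide_box_center in the frame of pocket below 0.02 m and angle between the y axis of slide_box_center and the x axis of pocket, either way round below 0.2 rad and value of joint slide below 0.015 m and contact force between the fingers and slide_box below 0.2 N), for 0.2 s.
2. the slide is pushed fully home and held a moment (value of joint slide above 0.136 m), for 0.2 s.
At the end, for the whole second after the job is handed in: The box of slides is at rest in the bin under the hood (its centre less than 34 mm above the bin floor, within 55 mm along and 35 mm across of the bin's centre), and the slide is back out, within 6 mm of its rest position (x of slide_box_center in the frame of bin between -0.055 and 0.055 m and y of slide_box_center in the frame of bin between -0.035 and 0.035 m and z of slide_box_center in the frame of bin below 0.034 m and value of joint slide below 0.006 m and linear speed of slide_box below 0.02 m/s); the robot touches nothing.
It fails at once if a bystander (narrow carton, dish, tweezers, bottle) is moved more than 30 mm (distance of any of sleeve_box_center, petri_dish, tweezers, stain_bottle from where it was at the start of the episode above 0.03 m).
It also fails if it takes over 59 s, if anything falls off the work surface, if the arm or the gripper's body presses on something with over 40 N, if the wrist force passes 120 N, or if a joint passes its speed limit or range.

## Working session

There is one attempt and no reset: what is moved stays moved. The work goes in short steps, Python scripts to look and compute and a tool call to move; the robot and the scene stay as the last step left them, time stands still between calls to the robot, and variables do not carry over. Pictures are saved under pics/ and viewed, and the job is handed in when it is done.

Besides the shell and the picture viewer there is one more tool, called after ">>>" by a JSON object that holds its "method" and its "body", one argument or row to a line. play_rows: Moves the arm, as the interface text tells. Its arguments: {"type":"object","properties":{"dr":{"type":"array"},"offset":{"type":"array"},"jaw":{"type":"array"},"squeeze":{"type":"number"}},"required":["dr","offset","jaw"]}

```bash
mkdir -p pics; ls; python3 - <<'E'
from cell import bot
import cv2,numpy as np
s=bot.read_state();print({k:np.round(v,3) for k,v in s.items()},bot.tcp_to_grasp)
for n in("scene","top"):
    c=bot.camera(n);print(n,[np.round(c[k],4) for k in("fx","fy","cx","cy","xyz","attitude")])
    cv2.imwrite(f"pics/{n}0.png",c["img"][:,:,::-1])
    for t in ["slide_box_center","dropbox","pocket","push_face","slide","sleeve_box_center","petri_dish","tweezers","stain_bottle"]:
        print(t,[(np.round(d["location"],3),round(d["confidence"],2)) for d in bot.look_for(t,n)[:3]])
E
```

```text
pics
{'time_s': np.float64(0.0), 'qpos': array([-1.313,  0.221,  1.528,  0.   ,  1.395, -0.126]), 'qd': array([-0.001,  0.   ,  0.001, -0.   , -0.001,  0.001]), 'joint_torque': array([ 1.0000e-03, -4.9689e+01, -3.8939e+01, -0.0000e+00,  1.1000e-02,
       -0.0000e+00]), 'tool_pos': array([ 0.234, -0.579,  0.303]), 'tcp_rot': array([ 0.829, -0.559, -0.001, -0.001]), 'ft_force': array([-0.72 ,  0.177,  0.469]), 'ft_torque': array([-0.016,  0.025, -0.027]), 'finger_gap': np.float64(1.0)} 0.0539
scene [np.float64(408.0195), np.float64(408.0195), np.float64(280.7731), np.float64(207.7493), array([0.0452, 0.5564, 0.7644]), array([-0.3367,  0.8431, -0.3867,  0.1621])]
slide_box_center [(array([ 0.701, -0.164,  0.027]), 0.93), (array([0.776, 0.193, 0.032]), 0.75)]
dropbox [(array([0.593, 0.022, 0.057]), 0.95), (array([ 0.499, -0.006,  0.073]), 0.66)]
pocket [(array([ 0.495, -0.007,  0.072]), 0.77)]
push_face [(array([ 0.501, -0.006,  0.071]), 0.84)]
slide [(array([ 0.501, -0.009,  0.07 ]), 0.66)]
sleeve_box_center [(array([ 0.459, -0.314,  0.044]), 0.92)]
petri_dish [(array([0.367, 0.077, 0.
[... 186 characters left out ...]
loat64(540.1411), np.float64(275.3543), np.float64(215.9174), array([ 4.4480e-01, -3.0000e-04,  1.3295e+00]), array([-0.7002,  0.7122, -0.0288,  0.0393])]
slide_box_center [(array([0.773, 0.209, 0.033]), 0.93), (array([ 0.714, -0.171,  0.032]), 0.67), (array([0.46 , 0.241, 0.032]), 0.64)]
dropbox [(array([0.605, 0.002, 0.07 ]), 0.92)]
pocket [(array([ 0.503, -0.014,  0.071]), 0.93)]
push_face [(array([ 0.5  , -0.012,  0.067]), 0.83)]
slide [(array([ 0.499, -0.009,  0.07 ]), 0.61)]
sleeve_box_center [(array([ 0.461, -0.323,  0.044]), 0.62)]
petri_dish [(array([0.373, 0.067, 0.018]), 0.72), (array([ 0.499, -0.013,  0.069]), 0.23)]
tweezers []
stain_bottle [(array([0.609, 0.326, 0.052]), 0.57)]
```

View pics/scene0.png

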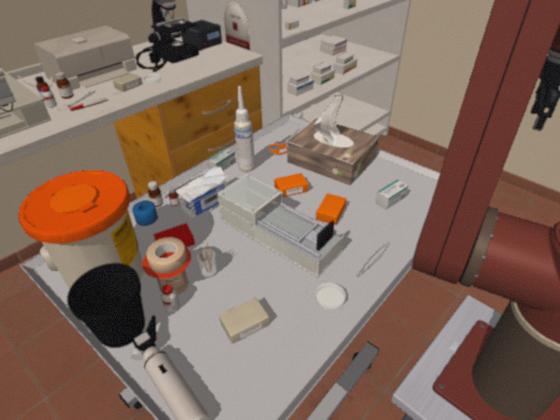

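View pics/top0.png

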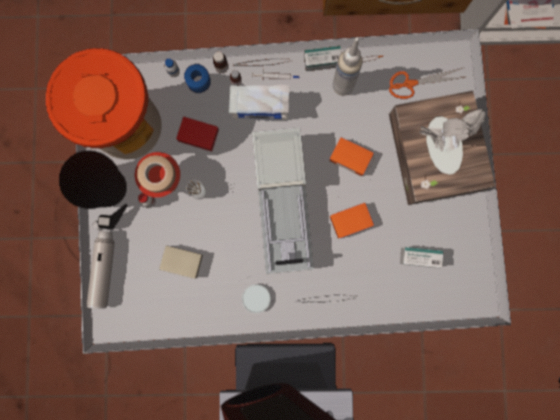

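The beige box is at top pixel (181,262), length roughly across. The drop box runs from (285,270) to (278,130), with the black plate at about (291,261). I'll zoom in for precise poses.

```bash
cat > h.py <<'E'
import numpy as np,cv2
from scipy.spatial.transform import Rotation as R
def proj(c,P):
    p=R.from_quat(c["attitude"]).inv().apply(np.atleast_2d(P)-c["xyz"])
    return np.c_[c["fx"]*p[:,0]/p[:,2]+c["cx"],c["fy"]*p[:,1]/p[:,2]+c["cy"]]
def unproj(c,uv,z):
    uv=np.atleast_2d(uv).astype(float)
    d=R.from_quat(c["attitude"]).apply(np.c_[(uv[:,0]-c["cx"])/c["fx"],(uv[:,1]-c["cy"])/c["fy"],np.ones(len(uv))])
    return c["xyz"]+d*((z-c["xyz"][2])/d[:,2])[:,None]
def crop(c,u0,v0,u1,v1,k,name):
    im=cv2.resize(c["img"][v0:v1,u0:u1,::-1],None,fx=k,fy=k,interpolation=cv2.INTER_CUBIC);cv2.imwrite("pics/"+name,im)
def frame(o,yaw,P):
    return np.array([o[0],o[1],0])+R.from_euler('z',yaw).apply(np.atleast_2d(P).astype(float))
E
python3 - <<'E'
from cell import bot
from h import *
c=bot.camera("top"); crop(c,230,120,330,280,4,"t1.png"); crop(c,140,230,220,290,8,"t2.png")
c=bot.camera("scene"); crop(c,210,170,350,270,5,"s1.png");crop(c,210,290,280,350,8,"s2.png")
E
```

```text
(no output)
```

View pics/t1.png

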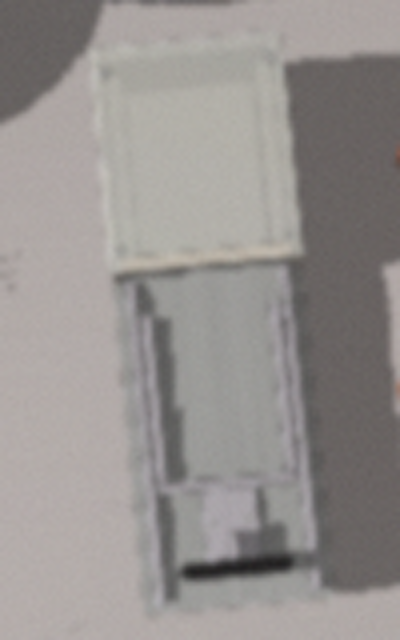

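View pics/t2.png

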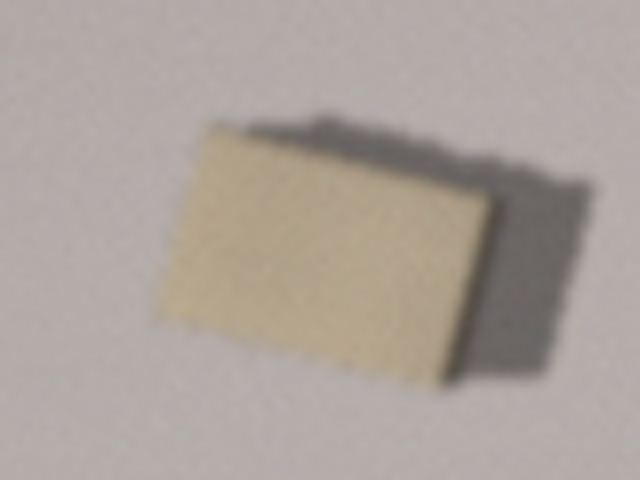

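View pics/s1.png

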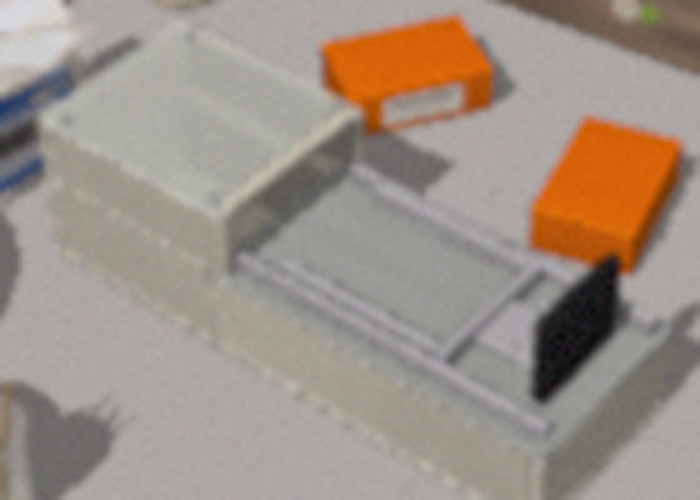

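View pics/s2.png

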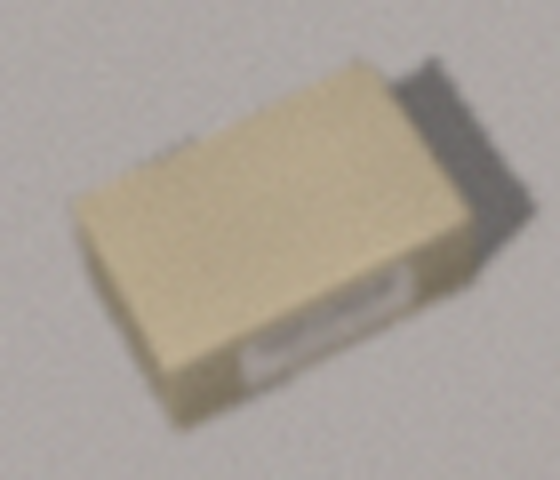

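```bash
cat > fit.py <<'E'
from cell import bot
from h import *
from scipy.optimize import least_squares
T=bot.camera("top");S=bot.camera("scene")
px=lambda a,k,u,v:(np.array(a,float)+.5)/k-.5+[u,v]
D=[[72,56,101],[72,-56,101],[205,56,101],[205,-56,101],[-125,56,58],[-125,-56,58]]
D=np.array(D)/1000
dt=px([(112,273),(301,254),(95,57),(281,40),(150,613),(322,597)],4,230,120)
ds=px([(225,215),(357,118),(45,115),(190,28),(545,455),(675,315)],5,210,170)
B=np.array([[30,45,16],[30,-45,16],[-30,-45,16],[-30,45,16]])/1000+[0,0,.016]
bt=px([(208,127),(493,197),(442,384),(160,318)],8,140,230)
# scene: image order
bs=px([(170,370),(75,207),(362,62),(470,213)],8,210,290)
def fit(P,t,s,x0,name):
    for lab,w in(("both",(1,1)),("top",(1,0)),("scene",(0,1))):
        f=lambda x:np.r_[(w[0]*(proj(T,frame(x[:2],x[2],P))-t)).ravel(),(w[1]*(proj(S,frame(x[:2],x[2],P))-s)).ravel()]
        r=least_squares(f,x0);print(name,lab,np.round(r.x,4),'rms px',np.sqrt(np.mean(r.fun**2)).round(2))
        if lab=="both":print(np.round(r.fun.reshape(-1,2),1).tolist())
fit(D,dt,ds,[.57,0,0],"drop")
# scene corner order resolve
for k in range(4):
    for fl in (1,):
        b=np.roll(bs,k,axis=0)
        f=lambda x:(proj(S,frame(x[:2],x[2],B))-b).ravel()
        print(k,np.sqrt(np.mean(least_squares(f,[.46,.24,-.2]).fun**2)))
best=min(range(4),key=lambda k:least_squares(lambda x:(proj(S,frame(x[:2],x[2],B))-np.roll(bs,k,axis=0)).ravel(),[.46,.24,-.2]).cost)
fit(B,bt,np.roll(bs,best,axis=0),[.46,.24,-.2],"box")
E
python3 fit.py
```

```text
drop both [ 0.5595 -0.0031  0.0765] rms px 1.55
[[-0.6, 1.0], [0.7, 1.1], [-1.5, -1.5], [0.1, -1.9], [-1.7, 1.6], [2.9, 1.2], [-0.3, -0.3], [1.9, -2.7], [-1.6, -1.0], [-1.5, -2.9], [-0.1, 0.8], [0.3, 2.3]]
drop top [ 0.56   -0.0028  0.0702] rms px 1.02
drop scene [ 0.5583 -0.003   0.0877] rms px 1.09
0 6.485589603440631
1 0.5360577188723935
2 6.4855896034534055
3 0.5360577188730554
box both [0.4633 0.2495 2.7546] rms px 22.22
[[26.8, 35.1], [-43.5, 12.7], [-27.7, -34.0], [42.1, -12.2], [0.1, 2.2], [-3.2, -1.8], [-0.2, -4.0], [3.1, -0.1]]
box top [ 0.4643  0.2481 -0.2521] rms px 0.3
box scene [0.4616 0.2508 2.8923] rms px 0.38
```

```bash
cat > ov.py <<'E'
from cell import bot
from h import *
import sys
x,y,yaw=map(float,sys.argv[1:4]);tag=sys.argv[4]
L=[([72,56,101],[72,-56,101]),([205,56,101],[205,-56,101]),([72,56,101],[205,56,101]),([72,-56,101],[205,-56,101]),
([-50,35,71],[50,35,71]),([-50,-35,71],[50,-35,71]),([-50,35,71],[-50,-35,71]),([-125,45,68],[72,45,68]),([-125,-45,68],[72,-45,68]),([-125,56,58],[-125,-56,58])]
for n,(u0,v0,u1,v1,k) in {"top":(230,120,330,280,4*1.0),"scene":(210,165,350,275,5)}.items():
    c=bot.camera(n);k=int(k)
    im=cv2.resize(c["img"][v0:v1,u0:u1,::-1],None,fx=k,fy=k,interpolation=cv2.INTER_CUBIC);o=im.copy()
    for i,(a,b) in enumerate(L):
        p=((proj(c,frame((x,y),yaw,np.array([a,b])/1000))-[u0,v0]+.5)*k-.5).round().astype(int)
        cv2.line(o,tuple(map(int,p[0])),tuple(map(int,p[1])),(0,0,255) if 4<=i<7 else (255,0,0),1)
    cv2.imwrite(f"pics/ov{tag}_{n}.png",o if n=="scene" else np.hstack([im,o]))
E
python3 ov.py .5593 -.003 .074 a
```

```text
(no output)
```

View pics/ova_top.png

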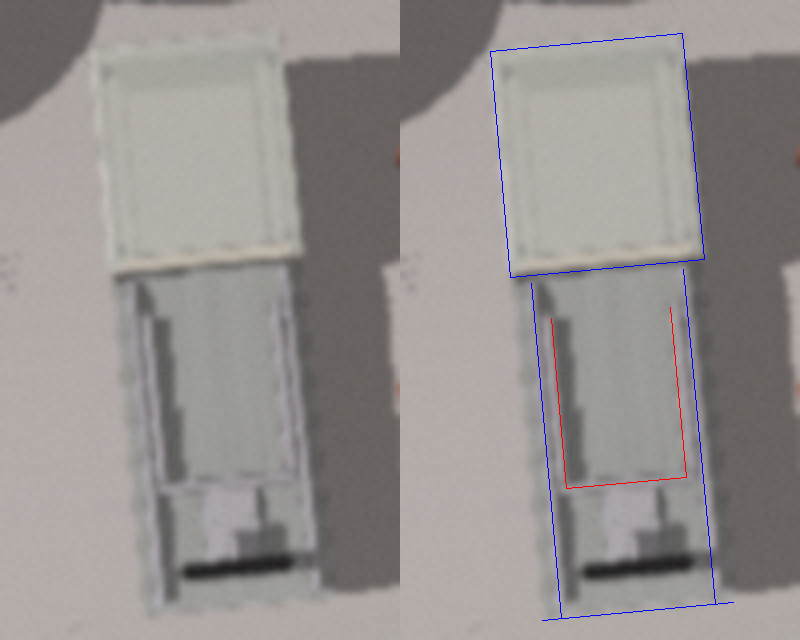

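View pics/ova_scene.png

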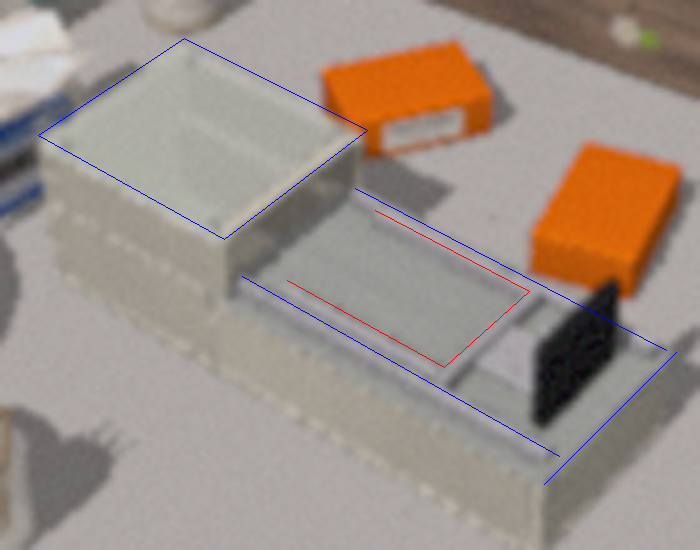

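The overlay fits to about 1–2 mm. Estimates: drop box at (0.559, −0.003) with yaw 0.074, and slide box at (0.463, 0.2495) with yaw −0.25. Next I move above the box.

>>> {"method": "play_rows", "body": {
  "dr": [
    [0,0,10.73],
    [0,0,10.73],
    [0,0,10.73],
    [0,0,10.73],
    [0,0,10.73],
    [0,0,10.73],
    [0,0,10.73],
    [0,0,10.73],
    [0,0,10.73],
    [0,0,10.73],
    [0,0,10.73],
    [0,0,10.73],
    [0,0,10.73],
    [0,0,10.73],
    [0,0,10.73],
    [0,0,10.73],
    [0,0,10.73],
    [0,0,10.73],
    [0,0,10.73],
    [0,0,10.73]
  ],
  "offset": [
    [4.58,16.58,-1],
    [4.58,16.58,-1],
    [4.58,16.58,-1],
    [4.58,16.58,-1],
    [4.58,16.58,-1],
    [4.58,16.58,-1],
    [4.58,16.58,-1],
    [4.58,16.58,-1],
    [4.58,16.58,-1],
    [4.58,16.58,-1],
    [4.58,16.58,-1],
    [4.58,16.58,-1],
    [4.58,16.58,-1],
    [4.58,16.58,-1],
    [4.58,16.58,-1],
    [4.58,16.58,-1],
    [4.58,16.58,-1],
    [4.58,16.58,-1],
    [4.58,16.58,-1],
    [4.58,16.58,-1]
  ],
  "jaw": [1,1,1,1,1,1,1,1,1,1,1,1,1,1,1,1,1,1,1,1],
  "squeeze": 30
}}

```text
time_s: 3.3
tool_pos: [0.4627, 0.2487, 0.2537]
tcp_rot: [0.992, -0.125, -0.0, 0.0]
ft_force: [0.1, 0.8, -0.2]
finger_gap: 0.998
```

>>> {"method": "play_rows", "body": {
  "dr": [
    [0,0,0],
    [0,0,0],
    [0,0,0],
    [0,0,0],
    [0,0,0],
    [0,0,0]
  ],
  "offset": [
    [0,0,-1],
    [0,0,-2],
    [0,0,-2.6],
    [0,0,-3],
    [0,0,-3.33],
    [0,0,-3.33]
  ],
  "jaw": [1,1,1,1,1,1]
}}

```text
time_s: 3.9
tool_pos: [0.4614, 0.247, 0.0854]
tcp_rot: [0.992, -0.126, -0.002, 0.001]
ft_force: [-1.3, -0.8, -0.2]
finger_gap: 0.999
```

```bash
python3 - <<'E'
from cell import bot
from h import *
print(bot.read_state()["tool_pos"])
c=bot.camera("scene");crop(c,180,220,330,370,4,"g1.png")
E
```

```text
[0.46135646 0.24698415 0.0853961 ]
```

View pics/g1.png

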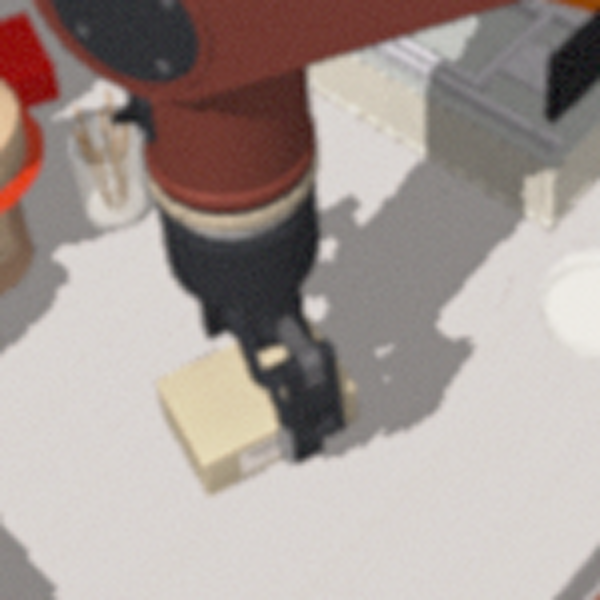

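The fingers straddle the box; the visible one is at crop pixel (303,440), about mid-length. Closing now, then a lift.

>>> {"method": "play_rows", "body": {
  "dr": [
    [0,0,0],
    [0,0,0],
    [0,0,0],
    [0,0,0],
    [0,0,0],
    [0,0,0],
    [0,0,0],
    [0,0,0],
    [0,0,0],
    [0,0,0],
    [0,0,0],
    [0,0,0]
  ],
  "offset": [
    [0,0,0],
    [0,0,0],
    [0,0,0],
    [0,0,0],
    [0,0,0],
    [0,0,0],
    [0,0,0.5],
    [0,0,1],
    [0,0,2],
    [0,0,3],
    [0,0,3],
    [0,0,3]
  ],
  "jaw": [0,0,0,0,0,0,0,0,0,0,0,0],
  "squeeze": 30
}}

```text
time_s: 5.15
tool_pos: [0.4639, 0.2499, 0.2396]
tcp_rot: [0.992, -0.125, 0.002, -0.001]
ft_force: [0.4, -0.1, -1.3]
finger_gap: 0.693
```

```bash
python3 - <<'E'
from cell import bot
from h import *
s=bot.read_state();print(s["tool_pos"],s["tcp_rot"],s["ft_force"],s["finger_gap"])
c=bot.camera("scene");crop(c,180,190,330,340,4,"g2.png")
c=bot.camera("top");crop(c,100,200,260,320,4,"g3.png")
E
```

```text
[0.46387229 0.24988795 0.23961655] [ 0.99217047 -0.1248701   0.00202596 -0.00105687] [ 0.38734947 -0.05903285 -1.28975749] 0.6926025031396172
```

View pics/g2.png

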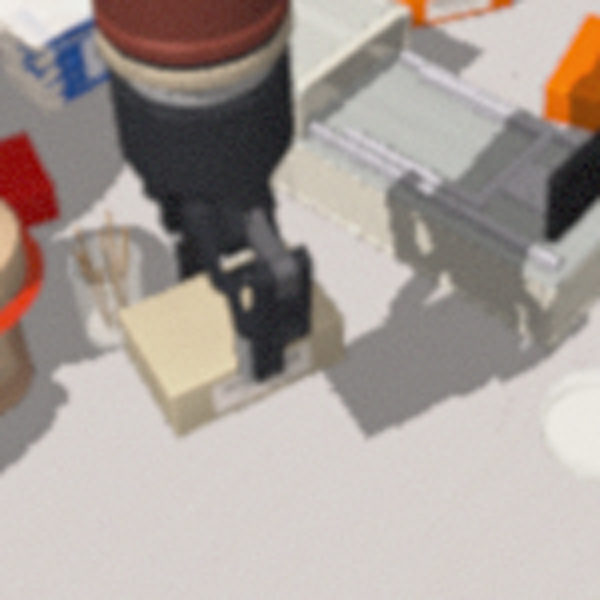

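View pics/g3.png

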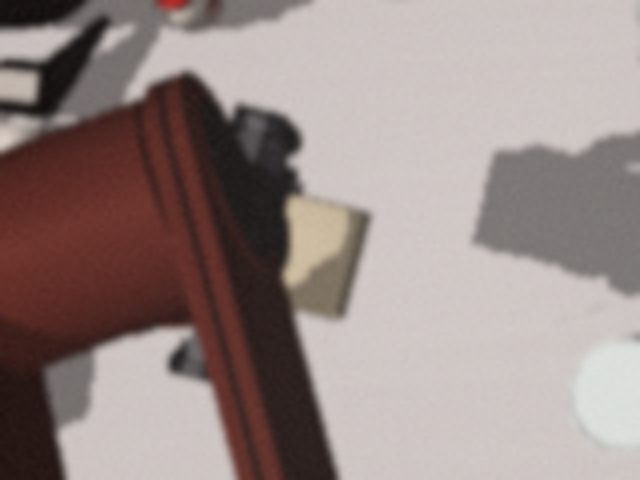

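Held level. The gap reading of 0.693 ≈ 59 mm matches the box width. Before placing, I'll refine the pocket's lateral position from the earlier unobstructed crops.

```bash
python3 - <<'E'
from cell import bot
from h import *
for n,f,k,u0,v0,z in(("top","t1.png",4,230,120,.0695),("scene","s1.png",5,210,170,.0695)):
    c=bot.camera(n);im=cv2.imread("pics/"+f,0)
    ys=np.arange(-60,60.1,.25);xs=np.arange(-60,70.1,.5)
    X,Y=np.meshgrid(xs,ys,indexing="ij")
    P=frame((.5593,-.003),.074,np.c_[X.ravel(),Y.ravel(),np.full(X.size,z*1000)]/1000)
    uv=((proj(c,P)-[u0,v0]+.5)*k-.5).astype(np.float32)
    r=cv2.remap(im,uv[:,0].reshape(X.shape),uv[:,1].reshape(X.shape),cv2.INTER_LINEAR)
    cv2.imwrite(f"pics/rect_{n}.png",cv2.resize(r[::-1,::-1],None,fx=1.5,fy=3))
    p=r[40:200].mean(0)
    print(n,[(round(float(y)),int(v)) for y,v in zip(ys[::8],p[::8])])
E
python3 -c "
import cv2,numpy as np
a=[cv2.imread(f'pics/rect_{n}.png') for n in('top','scene')];a=[cv2.copyMakeBorder(i[:300],0,0,0,10,0) for i in a];print(a[0].shape)
a=[cv2.resize(cv2.imread(f'pics/rect_{n}.png'),(720,290)) for n in('top','scene')]
cv2.imwrite('pics/rect.png',np.vstack(a))"
```

```text
top [(-60, 99), (-58, 97), (-56, 94), (-54, 92), (-52, 93), (-50, 104), (-48, 127), (-46, 142), (-44, 137), (-42, 129), (-40, 141), (-38, 154), (-36, 154), (-34, 149), (-32, 149), (-30, 151), (-28, 152), (-26, 152), (-24, 152), (-22, 151), (-20, 153), (-18, 154), (-16, 154), (-14, 154), (-12, 153), (-10, 152), (-8, 152), (-6, 152), (-4, 152), (-2, 151), (0, 151), (2, 153), (4, 153), (6, 154), (8, 154), (10, 154), (12, 154), (14, 154), (16, 153), (18, 152), (20, 150), (22, 140), (24, 123), (26, 106), (28, 97), (30, 93), (32, 96), (34, 112), (36, 139), (38, 151), (40, 141), (42, 132), (44, 142), (46, 152), (48, 152), (50, 150), (52, 151), (54, 156), (56, 163), (58, 168), (60, 171)]
scene [(-60, 152), (-58, 153), (-56, 154), (-54, 156), (-52, 156), (-50, 156), (-48, 154), (-46, 152), (-44, 153), (-42, 156), (-40, 161), (-38, 165), (-36, 162), (-34, 152), (-32, 142), (-30, 137), (-28, 137), (-26, 139), (-24, 143), (-22, 147), (-20, 150), (-18, 151), (-16, 151), (-14, 151), (-12, 151), (-10, 151), (-8, 152), (-6, 153), (-4, 153), (-2, 153), (0, 152), (2, 151), (4, 151), (6, 150), (8, 150), (10, 150), (12, 151), (14, 151), (16, 153), (18, 153), (20, 153), (22, 153), (24, 152), (26, 152), (28, 151), (30, 148), (32, 144), (34, 143), (36, 152), (38, 162), (40, 160), (42, 149), (44, 143), (46, 149), (48, 157), (50, 156), (52, 146), (54, 138), (56, 136), (58, 139), (60, 145)]
(300, 732, 3)
```

View pics/rect.png

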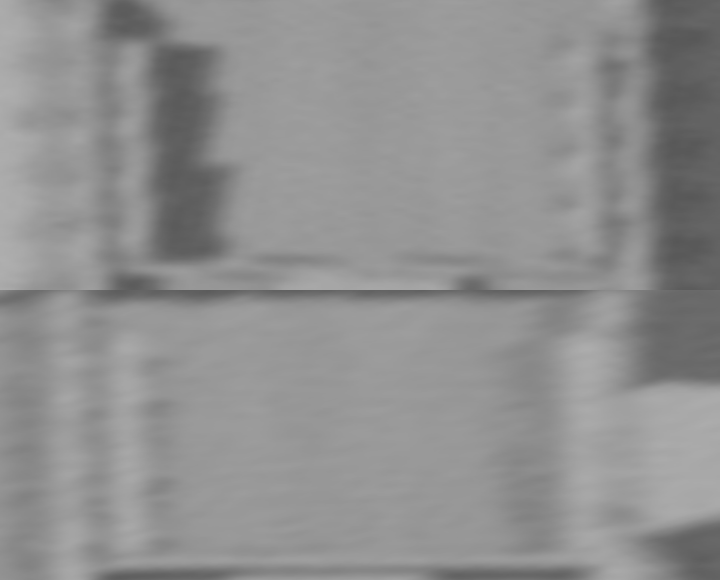

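Pocket confirmed: cheeks are at ±38 mm about the estimate in both views. Carrying the box over it.

>>> {"method": "play_rows", "body": {
  "dr": [
    [0,0,-14.28],
    [0,0,-14.28],
    [0,0,-14.28],
    [0,0,-14.28],
    [0,0,-14.28],
    [0,0,-14.28],
    [0,0,-14.28],
    [0,0,-14.28],
    [0,0,-14.28],
    [0,0,-14.28],
    [0,0,-14.28],
    [0,0,-14.28],
    [0,0,-14.28],
    [0,0,-14.28]
  ],
  "offset": [
    [0.4,-1,0],
    [0.7,-1.7,0],
    [1,-2.4,0],
    [1.3,-3.1,0],
    [1.6,-3.8,0],
    [1.8,-4.4,0],
    [2,-4.8,0],
    [2.08,-5.03,0],
    [2.08,-5.03,0],
    [2.08,-5.03,0],
    [2.08,-5.03,0],
    [2.08,-5.03,0],
    [2.08,-5.03,0],
    [2.08,-5.03,0]
  ],
  "jaw": [0,0,0,0,0,0,0,0,0,0,0,0,0,0]
}}

```text
time_s: 6.75
tool_pos: [0.567, -0.0017, 0.2374]
tcp_rot: [0.733, -0.68, 0.0, -0.0]
ft_force: [0.4, 1.2, -1.0]
finger_gap: 0.692
```

```bash
python3 - <<'E'
from cell import bot
from h import *
s=bot.read_state();print(s["tool_pos"],s["tcp_rot"],s["ft_force"],s["finger_gap"])
q=R.from_quat(s["tcp_rot"]).as_matrix();print(np.arctan2(q[1,0],q[0,0]),q[:,2])
c=bot.camera("scene");crop(c,190,90,350,270,3,"p1.png")
c=bot.camera("top");crop(c,200,100,360,290,3,"p2.png")
E
python3 -c "
import cv2,numpy as np
a=cv2.imread('pics/p1.png');b=cv2.imread('pics/p2.png')[:540]
cv2.imwrite('pics/p12.png',np.hstack([cv2.resize(a,(400,450)),cv2.resize(b,(400,450))]))"
```

```text
[ 0.56696673 -0.00172232  0.23740898] [ 7.33095935e-01 -6.80125245e-01  1.60273535e-05 -8.10274720e-06] [ 0.4246929   1.20282043 -1.01214476] 0.6919384392931083
-1.4958669318092008 [ 3.45209412e-05 -9.92103332e-06 -9.99999999e-01]
```

View pics/p12.png

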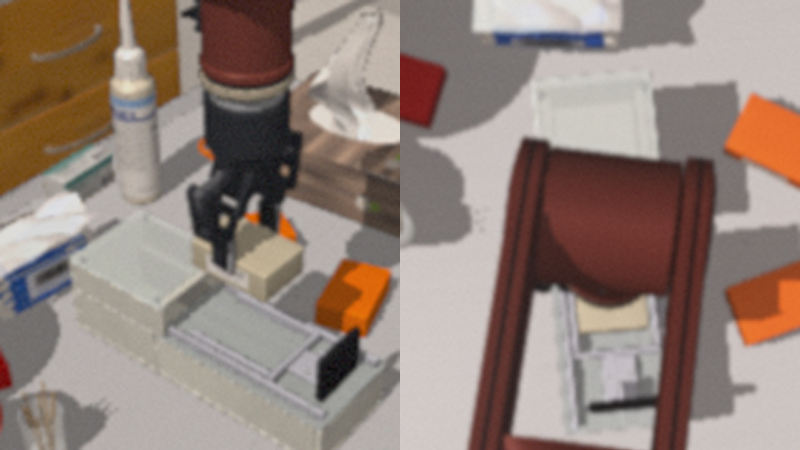

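The box hangs aligned over the pocket, with its near end just ahead of the push bar (top pixels ~ (610,330) vs bar (610,355)). Lowering.

>>> {"method": "play_rows", "body": {
  "dr": [
    [0,0,0],
    [0,0,0],
    [0,0,0],
    [0,0,0],
    [0,0,0],
    [0,0,0],
    [0,0,0]
  ],
  "offset": [
    [0,-0.01,-0.7],
    [0,-0.01,-1.2],
    [0,-0.01,-1.5],
    [0,-0.01,-1.7],
    [0,-0.01,-1.75],
    [0,-0.01,-1.75],
    [0,-0.01,-1.75]
  ],
  "jaw": [0,0,0,0,0,0,0]
}}

```text
time_s: 7.55
tool_pos: [0.5679, -0.0027, 0.1512]
tcp_rot: [0.733, -0.68, 0.001, -0.001]
ft_force: [-1.2, 0.4, -0.3]
finger_gap: 0.694
```

```bash
python3 - <<'E'
from cell import bot
from h import *
s=bot.read_state();print(s["tool_pos"],s["ft_force"],s["finger_gap"])
c=bot.camera("scene");crop(c,200,130,340,270,4,"q1.png")
E
```

```text
[ 0.5679158  -0.00265757  0.15119552] [-1.2262848   0.36556372 -0.29100989] 0.6936624168873997
```

View pics/q1.png

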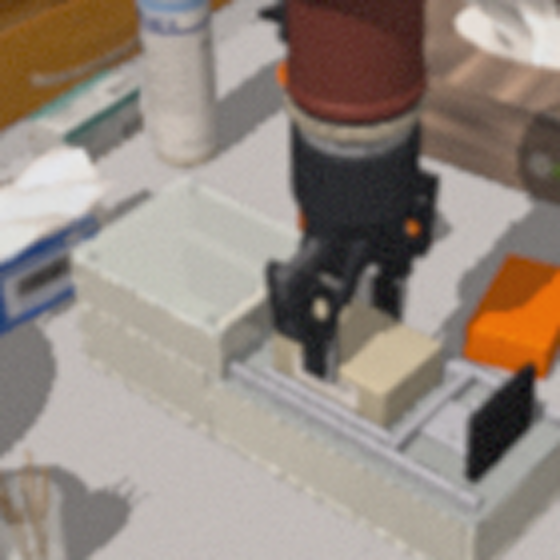

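>>> {"method": "play_rows", "body": {
  "dr": [
    [0,0,0],
    [0,0,0],
    [0,0,0],
    [0,0,0],
    [0,0,0],
    [0,0,0]
  ],
  "offset": [
    [0,0,-0.03],
    [0,0,-0.05],
    [0,0,-0.07],
    [0,0,-0.07],
    [0,0,-0.07],
    [0,0,-0.07]
  ],
  "jaw": [0,0,0,0,0,0]
}}

```text
time_s: 8.2
tool_pos: [0.5676, -0.0026, 0.1473]
tcp_rot: [0.733, -0.68, 0.001, -0.0]
ft_force: [-0.7, 0.0, 6.0]
finger_gap: 0.693
```

```bash
python3 - <<'E'
from cell import bot
from h import *
s=bot.read_state();print(s["tool_pos"],s["ft_force"],s["ft_torque"])
c=bot.camera("scene");crop(c,250,190,330,260,8,"q2.png")
E
```

```text
[ 0.56755371 -0.00261841  0.1472696 ] [-0.72073394  0.01921776  6.0428008 ] [-0.05035104  0.19601088 -0.04804424]
```

View pics/q2.png

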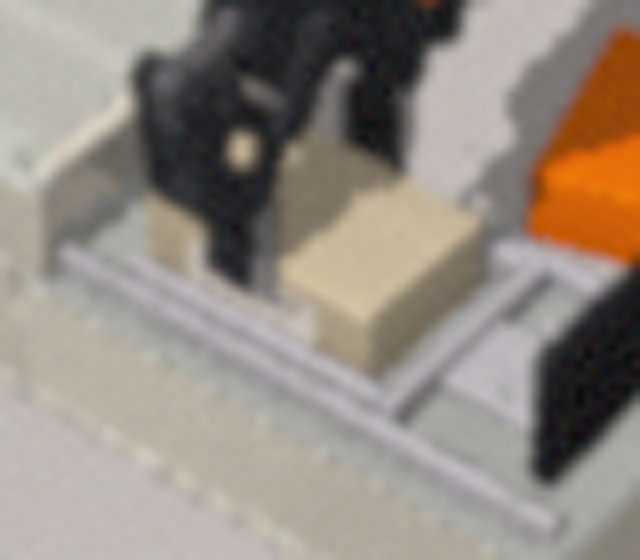

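The box sits between the cheeks, with its near end ~10 mm ahead of the push bar. The 6 N reading means it is on the deck. Releasing, then retreating.

>>> {"method": "play_rows", "body": {
  "dr": [
    [0,0,0],
    [0,0,0],
    [0,0,0],
    [0,0,0],
    [0,0,0],
    [0,0,0],
    [0,0,0],
    [0,0,0],
    [0,0,0],
    [0,0,0]
  ],
  "offset": [
    [0,0,0],
    [0,0,0],
    [0,0,0],
    [0,0,0],
    [0,0,0],
    [0,0,0.3],
    [0,0,1],
    [0,0,2],
    [0,0,2],
    [0,0,2]
  ],
  "jaw": [0.8,0.9,1,1,1,1,1,1,1,1]
}}

```text
time_s: 9.25
tool_pos: [0.5683, -0.0027, 0.2497]
tcp_rot: [0.733, -0.68, 0.002, -0.002]
ft_force: [0.2, -1.0, -0.1]
finger_gap: 0.999
```

```bash
python3 - <<'E'
from cell import bot
from h import *
s=bot.read_state();print(s["tool_pos"],s["ft_force"],s["finger_gap"])
c=bot.camera("scene");crop(c,210,170,350,270,5,"r1.png")
E
```

```text
[ 0.56832147 -0.00266282  0.24972127] [ 0.24309778 -0.9547912  -0.11608958] 0.9987196176771698
```

View pics/r1.png

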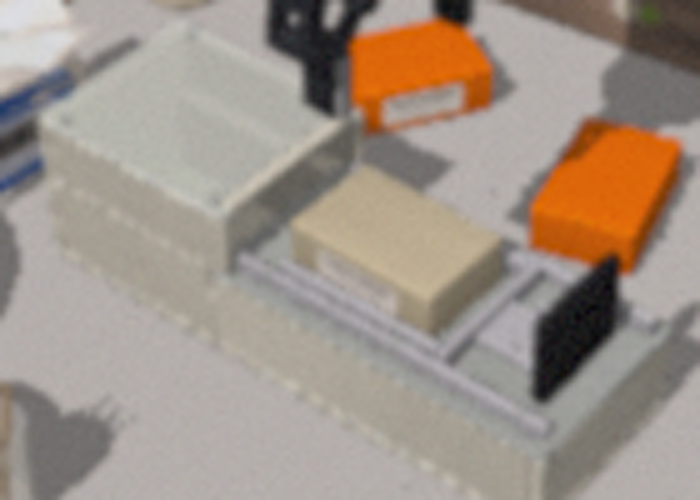

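```bash
python3 - <<'E'
from cell import bot
from h import *
c=bot.camera("scene")
uv=(np.array([(292,222),(365,170),(505,240),(430,307)])+.5)/5-.5+[210,170]
P=unproj(c,uv,.090)
Q=R.from_euler('z',-.074).apply(P-[.5593,-.003,0]);print(np.round(Q*1000,1),Q.mean(0)*1000)
# plate near-face from first top picture, t1 crop
t=bot.camera("top")
uv=(np.array([(185,578),(292,567)])+.5)/4-.5+[230,120]
Q=R.from_euler('z',-.074).apply(unproj(t,uv,.113)-[.5593,-.003,0]);print(np.round(Q*1000,1))
uv=(np.array([(545,400),(612,335)])+.5)/5-.5+[210,170]
Q=R.from_euler('z',-.074).apply(unproj(c,uv,.058)-[.5593,-.003,0]);print(np.round(Q*1000,1))
print(bot.look_for("slide_box_center","top")[:2])
E
```

```text
[[ 50.   30.3  90. ]
 [ 47.3 -24.   90. ]
 [-41.1 -25.6  90. ]
 [-41.8  35.4  90. ]] [ 3.60127706  4.04425116 90.        ]
[[-103.6   28.2  113. ]
 [-102.9  -32.1  113. ]]
[[-103.4   24.9   58. ]
 [-103.3  -31.6   58. ]]
[{'location': [0.7145, -0.1715, 0.0343], 'confidence': 0.95}, {'location': [0.5329, -0.0059, 0.091], 'confidence': 0.86}]
```

The box lies flat and lengthwise between the cheeks, at pocket x ≈ +4 mm and |y| ≤ 4 mm. The plate's near face is at x ≈ −103 mm. Closing the fingers and moving behind the plate.

>>> {"method": "play_rows", "body": {
  "dr": [
    [0,0,0],
    [0,0,0],
    [0,0,0],
    [0,0,0],
    [0,0,0],
    [0,0,0],
    [0,0,0],
    [0,0,0],
    [0,0,0],
    [0,0,0],
    [0,0,0],
    [0,0,0]
  ],
  "offset": [
    [-0.8,-0.06,0],
    [-1.6,-0.12,0],
    [-2.3,-0.17,0],
    [-2.87,-0.21,0],
    [-2.87,-0.21,0],
    [-2.87,-0.21,0],
    [-2.87,-0.21,-0.4],
    [-2.87,-0.21,-0.9],
    [-2.87,-0.21,-1.4],
    [-2.87,-0.21,-1.88],
    [-2.87,-0.21,-1.88],
    [-2.87,-0.21,-1.88]
  ],
  "jaw": [0,0,0,0,0,0,0,0,0,0,0,0]
}}

```text
time_s: 10.65
tool_pos: [0.4239, -0.013, 0.1523]
tcp_rot: [0.733, -0.68, -0.001, 0.0]
ft_force: [0.4, 0.3, 0.5]
finger_gap: -0.0
```

```bash
python3 - <<'E'
from cell import bot
from h import *
s=bot.read_state();print(s["tool_pos"],s["ft_force"],s["finger_gap"])
c=bot.camera("scene");crop(c,210,130,360,270,4,"u1.png")
E
```

```text
[ 0.4239191  -0.01296825  0.15225284] [0.35291399 0.25826591 0.52462687] -0.00017005432731427293
```

View pics/u1.png

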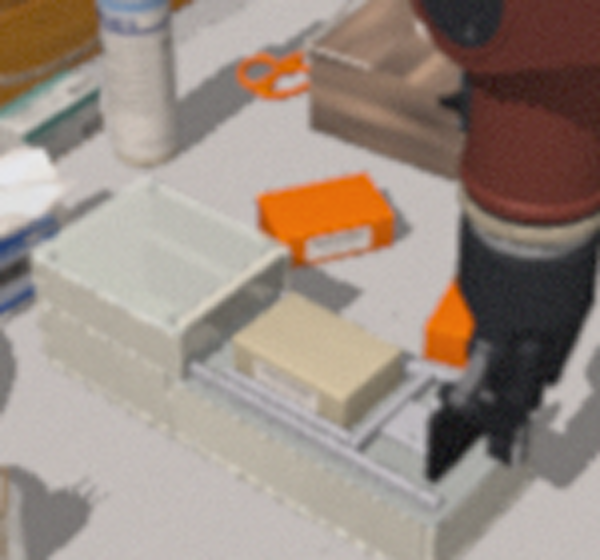

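The closed fingers stand behind the plate (tips at crop pixel (515,460)). Pushing along the slide axis.

>>> {"method": "play_rows", "body": {
  "dr": [
    [0,0,0],
    [0,0,0],
    [0,0,0],
    [0,0,0],
    [0,0,0],
    [0,0,0],
    [0,0,0],
    [0,0,0],
    [0,0,0],
    [0,0,0],
    [0,0,0],
    [0,0,0],
    [0,0,0],
    [0,0,0],
    [0,0,0],
    [0,0,0],
    [0,0,0],
    [0,0,0],
    [0,0,0],
    [0,0,0]
  ],
  "offset": [
    [0.15,0.011,0],
    [0.3,0.022,0],
    [0.45,0.033,0],
    [0.6,0.044,0],
    [0.75,0.056,0],
    [0.9,0.067,0],
    [1.05,0.078,0],
    [1.2,0.089,0],
    [1.35,0.1,0],
    [1.5,0.111,0],
    [1.65,0.122,0],
    [1.8,0.133,0],
    [1.95,0.144,0],
    [2.1,0.156,0],
    [2.25,0.167,0],
    [2.4,0.178,0],
    [2.55,0.189,0],
    [2.7,0.2,0],
    [2.85,0.211,0],
    [2.98,0.22,0]
  ],
  "jaw": [0,0,0,0,0,0,0,0,0,0,0,0,0,0,0,0,0,0,0,0]
}}

```text
time_s: 12.7
tool_pos: [0.5717, -0.0014, 0.1522]
tcp_rot: [0.733, -0.68, -0.002, 0.001]
ft_force: [-10.8, 1.4, 9.1]
finger_gap: -0.002
```

```bash
python3 - <<'E'
from cell import bot
from h import *
s=bot.read_state();print(s["tool_pos"],s["ft_force"],s["ft_torque"])
c=bot.camera("scene");crop(c,210,130,360,270,4,"u2.png")
E
```

```text
[ 0.57170303 -0.00135488  0.1521586 ] [-10.78042556   1.40409448   9.07667448] [0.2340602  1.38963127 0.01762258]
```

View pics/u2.png

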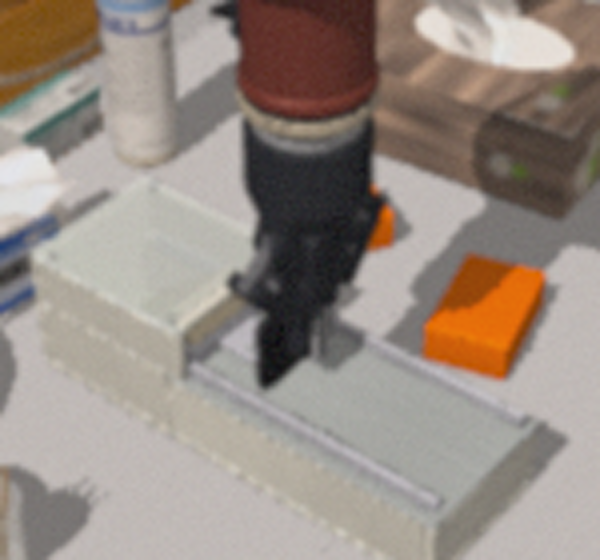

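The slide is most of the way in and the spring pushes back ~11 N. Continuing in small steps to the stop.

>>> {"method": "play_rows", "body": {
  "dr": [
    [0,0,0],
    [0,0,0],
    [0,0,0],
    [0,0,0],
    [0,0,0]
  ],
  "offset": [
    [0.06,0.004,0],
    [0.12,0.009,0],
    [0.18,0.013,0],
    [0.24,0.018,0],
    [0.26,0.019,0]
  ],
  "jaw": [0,0,0,0,0]
}}

```text
time_s: 13.25
tool_pos: [0.5841, -0.0004, 0.1519]
tcp_rot: [0.733, -0.68, -0.002, 0.002]
ft_force: [-14.1, 1.3, 9.4]
finger_gap: -0.001
```

>>> {"method": "play_rows", "body": {
  "dr": [
    [0,0,0],
    [0,0,0],
    [0,0,0]
  ],
  "offset": [
    [0.04,0.003,0],
    [0.08,0.006,0],
    [0.1,0.007,0]
  ],
  "jaw": [0,0,0]
}}

```text
time_s: 13.55
tool_pos: [0.5849, -0.0003, 0.1518]
tcp_rot: [0.733, -0.68, -0.007, 0.006]
ft_force: [-36.0, -1.4, 25.9]
finger_gap: -0.001
```

Force jumped at x ≈ 0.585 m, so the stop is reached. Easing off slightly and holding.

>>> {"method": "play_rows", "body": {
  "dr": [
    [0,0,0],
    [0,0,0],
    [0,0,0],
    [0,0,0],
    [0,0,0],
    [0,0,0]
  ],
  "offset": [
    [-0.03,-0.002,0],
    [-0.03,-0.002,0],
    [-0.03,-0.002,0],
    [-0.03,-0.002,0],
    [-0.03,-0.002,0],
    [-0.03,-0.002,0]
  ],
  "jaw": [0,0,0,0,0,0]
}}

```text
time_s: 14.15
tool_pos: [0.5846, -0.0004, 0.1519]
tcp_rot: [0.733, -0.68, -0.005, 0.004]
ft_force: [-27.6, 0.0, 19.5]
finger_gap: 0.001
```

```bash
python3 - <<'E'
from cell import bot
from h import *
s=bot.read_state();print(s["tool_pos"],s["ft_force"])
c=bot.camera("scene");crop(c,200,150,320,260,5,"v1.png")
c=bot.camera("top");crop(c,230,110,330,230,5,"v2.png")
E
```

```text
[ 5.84603980e-01 -3.50778131e-04  1.51854572e-01] [-27.6156977    0.03029055  19.45084772]
```

View pics/v1.png

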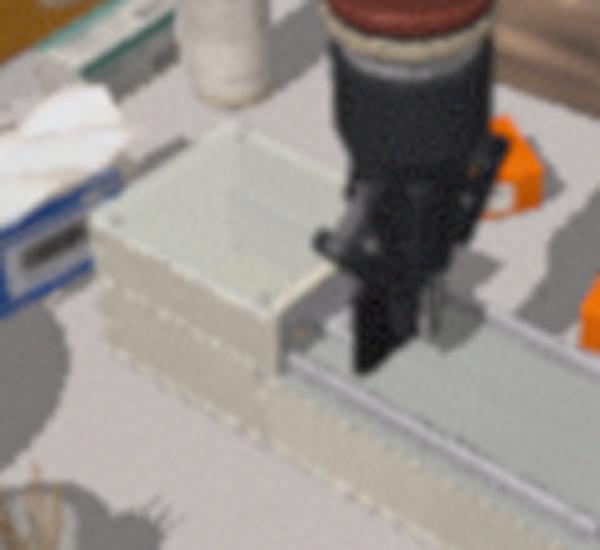

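View pics/v2.png

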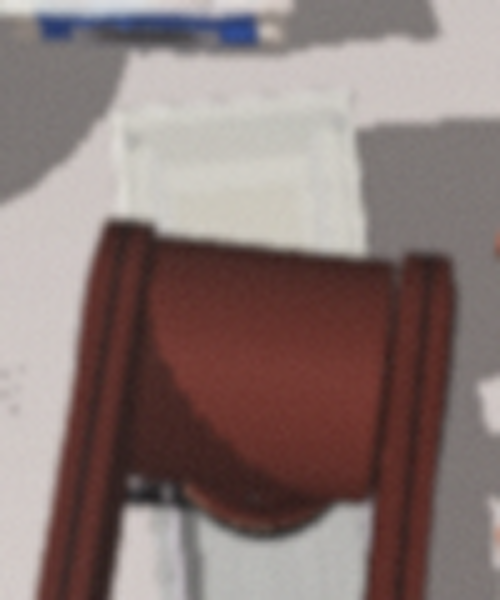

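```bash
python3 - <<'E'
from cell import bot
from h import *
c=bot.camera("scene")
for uv,z in (((360,374),.058),((413,330),.058),):
    uv=(np.array([uv])+.5)/5-.5+[200,150]
    print(np.round(R.from_euler('z',-.074).apply(unproj(c,uv,z)-[.5593,-.003,0])*1000,1))
s=bot.read_state()
print(R.from_euler('z',-.074).apply(s["tool_pos"]-np.array([.5593,-.003,0]))*1000)
E
```

```text
[[41.2 28.1 58. ]]
[[ 41.7 -15.   58. ]]
[ 25.43219008   0.7885485  151.83867937]
```

The plate has moved from −103 to +41 mm, about 144 mm of travel, so it is fully home. Backing off along −x and letting the slide return.

>>> {"method": "play_rows", "body": {
  "dr": [
    [0,0,0],
    [0,0,0],
    [0,0,0],
    [0,0,0],
    [0,0,0],
    [0,0,0],
    [0,0,0],
    [0,0,0],
    [0,0,0],
    [0,0,0],
    [0,0,0],
    [0,0,0],
    [0,0,0],
    [0,0,0],
    [0,0,0],
    [0,0,0],
    [0,0,0],
    [0,0,0],
    [0,0,0],
    [0,0,0]
  ],
  "offset": [
    [-0.2,-0.015,0],
    [-0.5,-0.037,0],
    [-0.8,-0.06,0],
    [-1.1,-0.08,0],
    [-1.4,-0.104,0],
    [-1.7,-0.126,0],
    [-2,-0.148,0],
    [-2.3,-0.17,0],
    [-2.6,-0.193,0],
    [-2.9,-0.215,0],
    [-3.2,-0.237,0],
    [-3.3,-0.245,0],
    [-3.3,-0.245,0.5],
    [-3.3,-0.245,1.5],
    [-3.3,-0.245,2.5],
    [-3.3,-0.245,3],
    [-3.3,-0.245,3],
    [-3.3,-0.245,3],
    [-3.3,-0.245,3],
    [-3.3,-0.245,3]
  ],
  "jaw": [0,0,0,0,0,0,0,0,0,0,0,0,0,0,0,0,0,0,0,0]
}}

```text
time_s: 16.3
tool_pos: [0.4234, -0.0129, 0.3007]
tcp_rot: [0.733, -0.68, -0.001, 0.001]
ft_force: [-0.3, 0.1, -0.1]
finger_gap: 0.002
```

```bash
python3 - <<'E'
from cell import bot
from h import *
s=bot.read_state();print(s["time_s"],s["tool_pos"],s["ft_force"])
c=bot.camera("scene");cv2.imwrite("pics/w0.png",c["img"][:,:,::-1]);crop(c,210,170,350,270,5,"w1.png")
c=bot.camera("top");crop(c,230,120,330,280,4,"w2.png")
E
```

```text
16.3 [ 0.42343936 -0.01291779  0.3006544 ] [-0.28262259  0.10078663 -0.10274858]
```

View pics/w1.png

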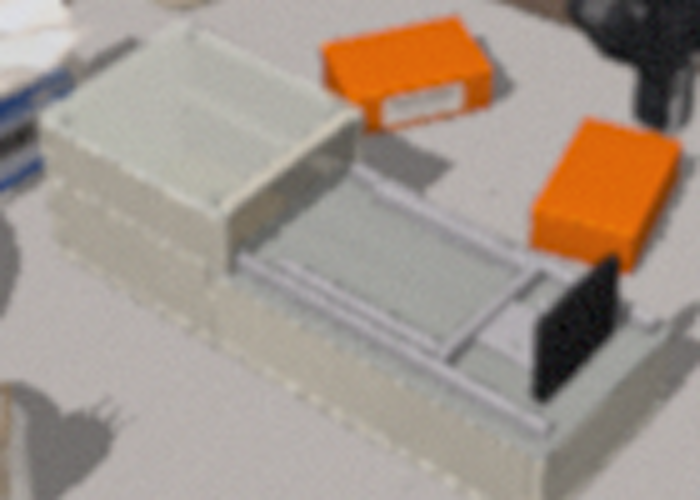

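View pics/w2.png

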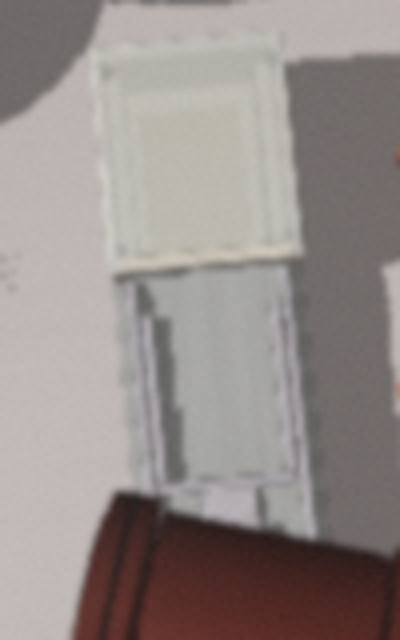

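View pics/w0.png

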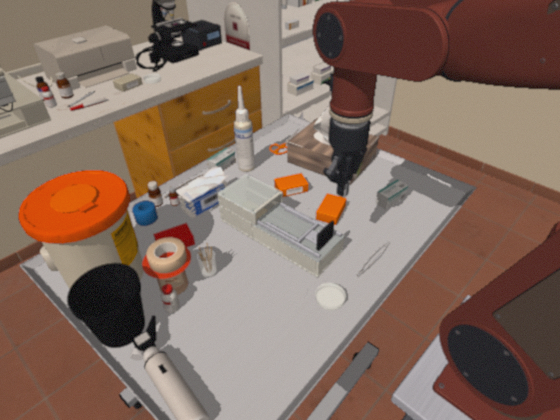

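```bash
python3 - <<'E'
from cell import bot
from h import *
c=bot.camera("top")
uv=(np.array([(137,110),(246,102),(152,250),(258,242)])+.5)/4-.5+[230,120]
print(np.round(R.from_euler('z',-.074).apply(unproj(c,uv,.038)-[.5593,-.003,0])*1000,1))
for n in("top","scene"):
    bot.camera(n)
    for t in ["slide_box_center","petri_dish","tweezers","stain_bottle","sleeve_box_center"]:
        print(n,t,[(np.round(d["location"],3),round(d["confidence"],2)) for d in bot.look_for(t,n)[:2]])
bot.job_done()
E
```

```text
[[182.1  32.8  38. ]
 [180.8 -33.7  38. ]
 [ 95.5  31.3  38. ]
 [ 94.4 -32.9  38. ]]
top slide_box_center [(array([ 0.715, -0.171,  0.03 ]), 0.92), (array([ 0.556, -0.169,  0.035]), 0.79)]
top petri_dish [(array([0.357, 0.064, 0.02 ]), 0.55)]
top tweezers []
top stain_bottle [(array([0.614, 0.325, 0.05 ]), 0.47)]
top sleeve_box_center [(array([ 0.463, -0.322,  0.047]), 0.59)]
scene slide_box_center [(array([ 0.7  , -0.162,  0.027]), 0.91), (array([0.78 , 0.193, 0.034]), 0.87)]
scene petri_dish [(array([0.368, 0.074, 0.015]), 0.55)]
scene tweezers [(array([ 0.362, -0.092,  0.012]), 0.55)]
scene stain_bottle [(array([0.604, 0.336, 0.048]), 0.55)]
scene sleeve_box_center [(array([ 0.458, -0.313,  0.043]), 0.95)]
the job is handed in; nothing more can be done
```

I put the box of slides in the pocket, let go of it, and pushed the thumb plate fully home. I held it there for over half a second, let the slide come back out, and handed the job in at about 17 s.

- **Box:** Through the clear cover it shows lying lengthwise in the bin, roughly 25 mm beyond the bin centre and centred across. I read its corners by eye, so that is good to several millimetres. The near end of the box is partly hidden by the hood edge, and its height was assumed, not measured.
- **Push:** The force jumped at the stop. The pictures give about 144 mm of plate travel against the expected 142 mm, which agrees within the calibration.
- **Slide:** It looks the same as in the first picture, so it is back at rest and empty.
- **Bystanders:** The scene camera finds all four within about 4 mm of where they started. The top camera put the dish 16 mm off, with low confidence. It never found the tweezers, so only the scene camera checks those.
- **Robot:** The gripper is clear of everything, and the force reading is near zero.

The detector did not find the box inside the bin, only the orange look-alikes, so that check rests on the pictures alone.

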